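Dip the reservoir and show the gauge level

ROBOT

A 6-joint arm with a two-finger parallel gripper is mounted at the origin on a cart in front of the work surface, level with it; the furniture and walls round the work are solid. World frame = base frame: x ahead of the robot, y to its left, z up, the work surface at z = 0. Lengths are in mm, angles in degrees, forces in N, time in s.
With the tool pointing down it reaches from about 300 to 950 mm from the base axis. Payload 3.1 kg.
Tool frame: the origin (TCP) lies at the very end of the fingers, on their centre line; the grasp point (between the pads) lies 19 mm behind it; z points along the fingers, y is the line along which they close (so a half turn about z gives the same grasp; the last joint's range is limited). The gripper opens to 85 mm and grips with 20 to 120 N. Pads are 22 mm wide; open, the fingers measure 114 mm over their backs; the gripper's body (76 mm by 85 mm) begins 54 mm behind the grasp point. The pads swing forward as they close: fully open they stand 13 mm farther back than shut.
Start: joints at [63.558, 17.653, 93.61, -0, 68.738, -3.994], TCP at [238.683, 577.635, 192.472] pointing down, gripper open.
Joint ranges: [-175.34, 175.34], [-45.06, 112.39], [2.9, 150.54], [-68.45, 248.45], [3.09, 151.38], [-168.51, 168.51]. Speed limits (degrees/s): [159.86, 159.86, 180, 180, 180, 180].

INTERFACE

Orientations are given as a 3x3 rotation matrix whose columns are the frame's x, y, z axes.
In Python, from rig import arm gives the robot as it stands.
- The arm moves only by the tool drive_tool, never from a script. Its argument "plan" is text: rows parted by semicolons, each of 4 numbers parted by spaces: the shift along the tool's x, y, z in m, then the turn about the tool's z in degrees. In form: tx ty tz twist; .... A call has 1 to 10 rows; each row shifts and turns the commanded pose from where the row before left it, along the tool's axes as they then stand; what a row does not reach is not made up. A row lasts 1/8 s, in which the tool goes at most 62.5 mm and 10.7 degrees, less where a joint would pass 70% of its speed; a pose out of reach is approached as far as the arm can. A call with a gripper value outside its range is refused whole. "fingers" is the closure, from 0 (fully open) to 1 (shut), set as the call begins (left out, the last holds). The fingers move at their own pace and stop on an object; the grip force is fixed at half the most. Time passes only in rows, so rows that do not move let the fingers close. It gives the time, the measured TCP pose, the force, the opening and the grip force at its end, in the units of the state.
- arm.get_obs(): the state, without advancing time (a new reading comes with each control period).
- arm.snapshot(name): name is "scene" or "top" or "wrist"; returns the picture (400x640x3 uint8, red, green, blue); there is no depth.
- arm.get_calibration(name): a dict with "camera_matrix" (3x3 intrinsics, pixels), "R" (3x3) and "t" (3): a world point X has camera coordinates R X + t; the wrist camera has in their place "mount" (4x4, takes a point from camera to tool coordinates, whose origin is the TCP and whose axes are the flange's). Camera axes: x right, y down, z forward; pixel columns grow to the right and rows downward; lengths in mm; the calibration is good to about 2 mm. A picture is of the moment at which its call begins: read the wrist's pose just before it. get_calibration takes no time and is no camera call.
- arm.job_done(): hands the job in; it is judged then, once.
The state is a dict: "t": time; "joint_pos": joint angles; "joint_velocities": joint speeds; "joint_torque": joint torques, N m; "ee_pos": TCP position; "tcp_rot": TCP orientation; "contact_force": force on the tool from outside, world axes, zero at the start; "moment": the same for the moment, N m; "grip_width": opening from 0.0 (shut) to 1.0 (fully open); "grasp_force": force on a finger pad.
Only numpy, scipy, OpenCV 4.12 (cv2) and the standard library are available. Lean on these libraries where they do the work, as an engineer would, in place of code of your own. Each camera call takes 0.05 s, during which the arm holds its last target. There are 200 camera calls.

TASK

The drip can standing on the step of the oil reservoir blocks its sloping guide tube: lift the can off by its handle and stand it upright on the cart top near the reservoir, clear of the step. Then take the dip gauge out of its holder, push it into the reservoir's guide tube until its collar stops on the tube's mouth, pause a moment, draw it right out again, and finish holding it in the gripper, still and level (rod horizontal), with its tip about 15 cm above the white reading card. Do not put the gauge down or let go at the end, keep the can from tipping over, and leave the other things where they are.

Things in the scene. Friction and masses are not known exactly. Their poses are not given: they have to be found in the camera images.
- reservoir: Grey oil reservoir, fixed. Hollow casing 140x104x112 mm, black filler cap to z 128; origin at the centre of its underside, x away from the robot, z up. Front (-x): vertical to z 50 at x -70, above it a face sloping back at 45 deg from which the guide tube stands out squarely. In front, a step (same body) 82x90 mm, 30 mm high, centred at x -110 mm.
- guide_tube: Steel guide tube on the reservoir's sloping face. Origin at the centre of its open mouth, at (-61, 0, 101) mm in the reservoir's frame; z points out along the tube's axis (up and to the robot's side, 45 deg from vertical), y level. Bore 13 mm, outer diameter 22 mm, 30 mm long, then open casing: the rod meets no bottom, only the collar stops it.
- step_top (a point): Centre of the step's top, 30 mm above the cart top, where the drip can stands at the start.
- drip_can: Open empty steel can, loose, 0.18-0.35 kg, diameter 67 mm at the rim, 95 mm high. Fixed handle: two upright straps and a level black crossbar along the can's y axis, 64 mm long, 12 mm wide (x), 10 mm high, its top 150 mm above the can's underside, 45 mm of free height below it. Origin at the centre of the underside, z up.
- can_handle (a point): Middle of the can's handle crossbar, 145 mm above the can's underside.
- gauge_holder: Aluminium gauge holder, fixed: base plate 90x60x8 mm, post, and a sleeve (bore 11, outer diameter 22, length 80 mm) leaning 45 deg like the guide tube. Origin at the centre of its underside, z up, x away from the robot; sleeve mouth at (-35, 0, 100) mm, its axis runs out from there along (-1, 0, 1).
- dip_gauge: Loose, 0.09 kg. Origin: centre of the collar's underside; z along the rod towards the handle. Rod d 8 mm down to z -100 mm; collar d 28, 6 thick; ribbed black flat handle z 15 to 75, 24 wide (x), 14 thick (y; flat sides face +-y), middle at z 45. Starts in the holder's sleeve, with a little play, leaning about 45 deg (z back towards the robot and up), collar on the mouth, y level.
- gauge_tip (a point): Tip of the dip gauge's rod, 100 mm from the collar's underside.
- reading_card: White square reading card, a plate 100 x 100 x 3 mm lying fixed on the cart top; origin at the centre of its underside.
- filter_cup: Bystander: clear plastic cup with a teal band, 70 x 77 x 105 mm, loose, origin at the centre of its underside.
- petri_dishes: Bystander: stack of petri dishes, 61 mm in diameter, 45 mm high, loose, origin at the centre of its underside.
- forceps: Bystander: steel forceps lying on the cart, 18 x 152 x 8 mm, loose.
- marker_teal: Bystander: marker pen lying on the cart, 13 x 137 x 13 mm, loose.

How it is judged (in metres and radians):
On the way, in this order (a step that is already met when the one before it is completed fails the run):
1. the drip can stands upright on the cart top near the reservoir, off the step and let go (height (world z) of drip_can below 0.006 m and angle between drip_can's own z axis and vertical below 0.1 rad and horizontal distance between drip_can and step_top above 0.07 m and contact force between the fingers and drip_can below 0.05 N and linear speed of drip_can below 0.02 m/s), for 0.2 s.
2. the gauge is in the guide tube with its collar stopped on the mouth (z of dip_gauge in the frame of guide_tube below 0.003 m and distance between dip_gauge and guide_tube below 0.006 m and angle between the z axis of dip_gauge and the z axis of guide_tube, either way round below 0.15 rad), for 0.2 s.
3. the gauge is drawn right out of the guide tube ((z of gauge_tip in the frame of guide_tube above 0.01 m or distance between gauge_tip and guide_tube above 0.14 m)), for 0.1 s.
At the end, for the whole second after the job is handed in: The gripper holds the dip gauge, still, its rod level within about 9.5 degrees, its tip over the white card (within the card's outline) and 10 to 22 cm above the cart top, touching nothing else; the drip can stands upright on the cart top with its centre at least 7 cm from the step's centre (angle between dip_gauge's own z axis and vertical between 1.4 and 1.74 rad and height (world z) of gauge_tip between 0.1 and 0.22 m and x of gauge_tip in the frame of reading_card between -0.05 and 0.05 m and y of gauge_tip in the frame of reading_card between -0.05 and 0.05 m and linear speed of dip_gauge below 0.03 m/s and contact force between the fingers and dip_gauge above 1 N and contact force between dip_gauge and reservoir below 0.05 N and contact force between dip_gauge and drip_can below 0.05 N and contact force between dip_gauge and gauge_holder below 0.05 N and contact force between dip_gauge and filter_cup below 0.05 N and height (world z) of drip_can below 0.006 m and angle between drip_can's own z axis and vertical below 0.1 rad and horizontal distance between drip_can and step_top above 0.07 m); the arm keeps its last pose, push and grip.
It fails at once if the drip can tips over (angle between drip_can's own z axis and vertical above 0.6 rad).
It fails at once if a bystander is pushed away by more than 3 cm (distance of any of filter_cup, petri_dishes, forceps, marker_teal from where it was at the start of the episode above 0.03 m).
It also fails if it takes over 61 s, if anything falls off the work surface, if the arm or the gripper's body presses on something with over 40 N, if the wrist force passes 120 N, or if a joint passes its speed limit or range.

## Working session

There is one attempt and no reset: what is moved stays moved. The work goes in short steps, Python scripts to look and compute and a tool call to move; the robot and the scene stay as the last step left them, time stands still between calls to the robot, and variables do not carry over. Pictures are saved under pics/ and viewed, at most 10 in all, crops included, and the job is handed in when it is done.

Besides the shell and the picture viewer there is one more tool, called after "Call:" in YAML: its name, and indented under it one key for each argument. drive_tool: Moves the arm, as the interface text tells. Its arguments: {"type":"object","properties":{"plan":{"type":"string"},"fingers":{"type":"number"}},"required":["plan"]}

```bash
ls; mkdir -p pics; python3 - <<'E'
from rig import arm
import cv2,numpy as np
o=arm.get_obs();print(o['t'],o['ee_pos'],np.round(o['tcp_rot'],3).tolist(),o['grip_width'])
for n in ['scene','top','wrist']:
    im=arm.snapshot(n);cv2.imwrite(f'pics/{n}0.png',im[:,:,::-1])
    c=arm.get_calibration(n);print(n,{k:np.round(v,4).tolist() for k,v in c.items()})
E
```

```text
pics
0.0 [238.28466225 576.79179711 191.23419161] [[-0.924, 0.382, -0.001], [0.382, 0.924, -0.002], [0.0, -0.002, -1.0]] 0.9993436355576258
scene {'camera_matrix': [[397.412, 0.0, 314.4421], [0.0, 397.412, 194.406], [0.0, 0.0, 1.0]], 'R': [[0.6064, -0.795, -0.0173], [-0.3873, -0.2763, -0.8796], [0.6945, 0.5401, -0.4754]], 't': [-415.1079, 237.6355, 872.7519]}
top {'camera_matrix': [[425.7567, 0.0, 322.6838], [0.0, 425.7567, 197.4307], [0.0, 0.0, 1.0]], 'R': [[0.0215, -0.9994, 0.0256], [-0.9967, -0.0235, -0.0777], [0.0783, -0.0238, -0.9966]], 't': [-186.102, 495.0077, 1085.0952]}
wrist {'camera_matrix': [[309.7902, 0.0, 323.1379], [0.0, 309.7902, 194.3784], [0.0, 0.0, 1.0]], 'mount': [[-0.0004, -0.9486, -0.3166, 81.7306], [1.0, -0.0007, 0.0008, 0.64], [-0.001, -0.3166, 0.9486, -181.4405], [0.0, 0.0, 0.0, 1.0]]}
```

View pics/scene0.png

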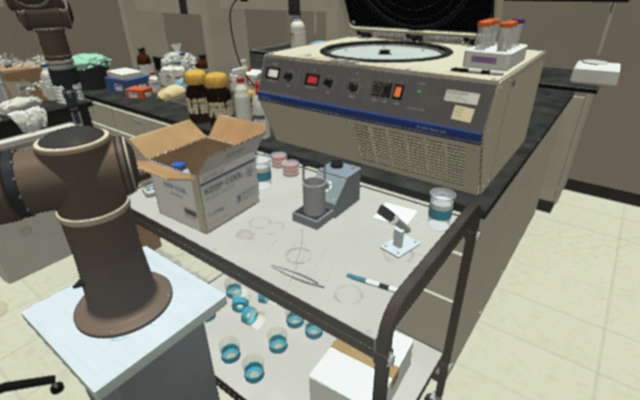

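View pics/top0.png

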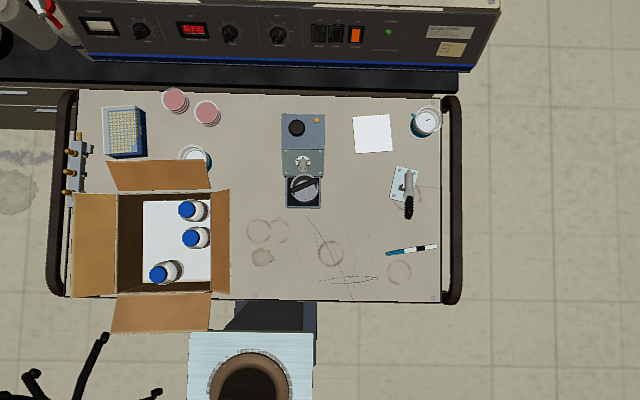

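The scene view shows the can on the step at about (315,200), the gauge in its holder at (400,225), and the card at (395,213). In the top view, the reservoir is at (303,150), the can at (302,188), the holder at (405,190), the card at (373,133) and the cup at (426,120).

```bash
python3 - <<'E'
import cv2
a=cv2.imread('pics/top0.png')[100:250,270:450];cv2.imwrite('pics/c1.png',cv2.resize(a,None,fx=4,fy=4,interpolation=cv2.INTER_CUBIC))
a=cv2.imread('pics/scene0.png')[150:290,280:470];cv2.imwrite('pics/c2.png',cv2.resize(a,None,fx=4,fy=4,interpolation=cv2.INTER_CUBIC))
E
```

```text
(no output)
```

View pics/c1.png

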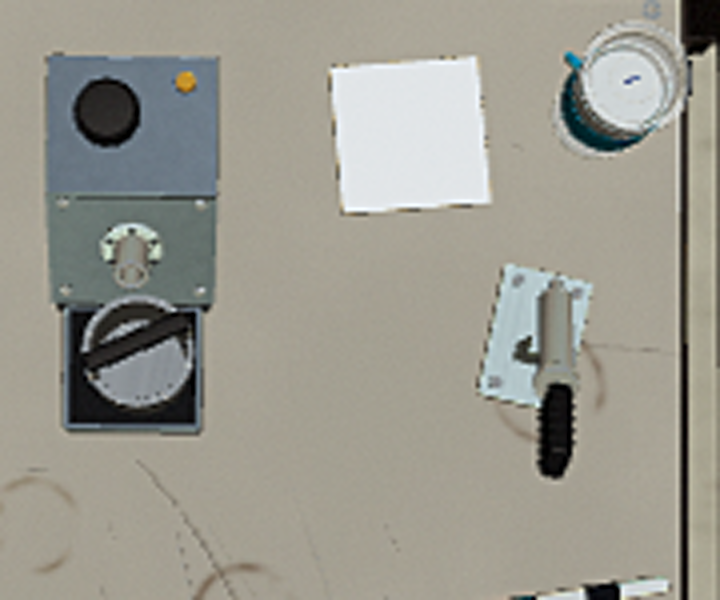

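View pics/c2.png

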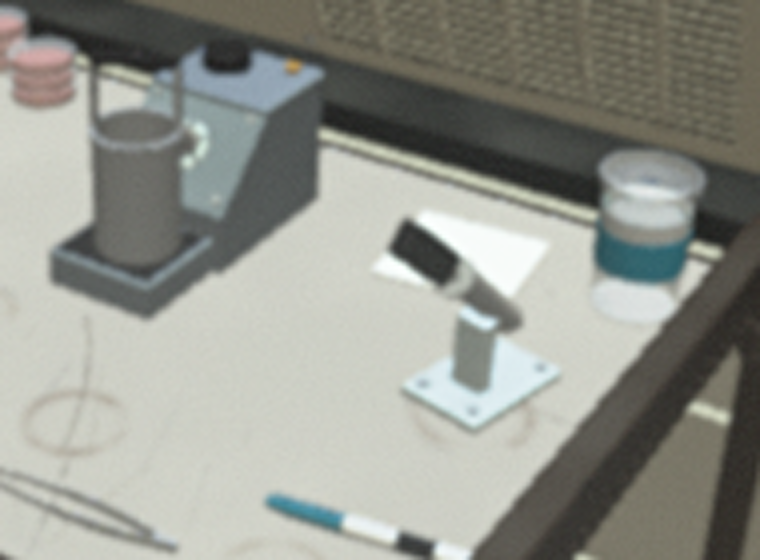

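The can crossbar runs from crop pixel (83,362) to (190,318). The tube mouth is at (131,272). The gauge handle runs (556,390) to (555,472). The card corners and holder plate corners are clear.

```bash
cat > h.py <<'E'
import numpy as np
from rig import arm
def ray(n,uv,obs=None):
    c=arm.get_calibration(n);K=np.array(c['camera_matrix']);d=np.linalg.inv(K)@[uv[0],uv[1],1]
    if n=='wrist':
        o=obs or arm.get_obs();M=np.array(c['mount']);R=np.array(o['tcp_rot']);
        return R@M[:3,3]+o['ee_pos'],R@M[:3,:3]@d
    R=np.array(c['R']);return -R.T@c['t'],R.T@d
def onz(n,uv,z,obs=None):
    p,d=ray(n,uv,obs);return p+d*(z-p[2])/d[2]
def tri(*rs):
    A=0;b=0
    for p,d in rs:
        d=d/np.linalg.norm(d);P=np.eye(3)-np.outer(d,d);A=A+P;b=b+P@p
    return np.linalg.solve(A,b)
def proj(n,X,obs=None):
    c=arm.get_calibration(n);K=np.array(c['camera_matrix'])
    if n=='wrist':
        o=obs or arm.get_obs();M=np.array(c['mount']);R=np.array(o['tcp_rot'])
        x=M[:3,:3].T@(R.T@(np.array(X)-o['ee_pos'])-M[:3,3])
    else: x=np.array(c['R'])@X+c['t']
    x=K@x;return x[:2]/x[2]
E
python3 - <<'E'
from h import *
np.set_printoptions(precision=1,suppress=True)
T=lambda x,y:(270+(x+.5)/4-.5,100+(y+.5)/4-.5)
S=lambda x,y:(280+(x+.5)/4-.5,150+(y+.5)/4-.5)
def tz(l,z,*ps):
    for p in ps: print(l,onz('top',T(*p),z))
tz('card',3,(330,67),(477,57),(491,203),(343,214))
tz('roof',112,(46,57),(219,57),(48,195),(217,195))
tz('cap',128,(107,110)); tz('step',30,(66,430),(201,432)); tz('mouth',101,(131,272))
tz('bar',178,(83,362),(190,318)); tz('canrim',125,(81,352),(193,352),(137,408))
tz('hold',8,(508,265),(592,285),(478,395))
for l,a,b in [('hend',(555,472),(410,240)),('collar',(556,388),(465,282)),('sleeve end',(556,285),(512,322))]:
    r=ray('top',T(*a)),ray('scene',S(*b));X=tri(*r);print(l,X,proj('top',X)-T(*a))
print('scene step corners',[onz('scene',S(*p),30) for p in [(52,262),(148,300)]],'roof',[onz('scene',S(*p),112) for p in [(322,73)]])
tz('cup',105,(635,75)); tz('cup0',0,(603,100))
tz('marker',8,(515,600))
tz('floor edge',0,(680,300))
E
```

```text
card [ 720.9 -249.8    3. ]
card [ 730.6 -348.9    3. ]
card [ 631.3 -359.3    3. ]
card [ 621.2 -260.1    3. ]
roof [692.2 -67.9 112. ]
roof [ 695.2 -172.5  112. ]
roof [607.8 -71.6 112. ]
roof [ 610.5 -173.1  112. ]
cap [ 656.7 -106.2  128. ]
step [471.2 -81.3  30. ]
step [ 471.9 -168.    30. ]
mouth [ 564.1 -122.2  101. ]
bar [501.4 -98.8 178. ]
bar [ 527.6 -157.8  178. ]
canrim [512.3 -94.6 125. ]
canrim [ 513.9 -160.6  125. ]
canrim [ 480.  -128.4  125. ]
hold [ 588.9 -370.     8. ]
hold [ 576.9 -426.2    8. ]
hold [ 501.8 -350.8    8. ]
hend [ 449.2 -373.4  149.3] [ 1.4 -0.9]
collar [ 502.1 -385.5   98.3] [ 1.4 -0.8]
sleeve end [ 571.5 -394.8   36.6] [-0.4  0.2]
scene step corners [array([460.5, -93.7,  30. ]), array([ 460.7, -178.9,   30. ])] roof [array([ 690.1, -172.5,  112. ])]
cup [ 693.2 -428.1  105. ]
cup0 [ 704.3 -435.2    0. ]
marker [ 367.8 -376.4    8. ]
floor edge [ 569.5 -487.6    0. ]
```

Call:
drive_tool:
  plan: "0 0 -0.05 0; 0 0 -0.05 0; 0 0 -0.05 0; 0 0 -0.05 0; -0.04 -0.042 0 0; -0.04 -0.042 0 0; -0.04 -0.042 0 0; -0.04 -0.042 0 0; -0.04 -0.042 0 0; -0.04 -0.042 0 0"

```text
t: 1.4
ee_pos: [364.4, 251.3, 392.2]
tcp_rot: [[-0.924, 0.381, 0.0], [0.381, 0.924, -0.0], [-0.0, 0.0, -1.0]]
contact_force: [1.5, -0.3, 0.4]
grip_width: 1.0
grasp_force: 0.0
```

Call:
drive_tool:
  plan: "-0.04 -0.042 0 0; -0.04 -0.042 0 0; -0.04 -0.042 0 0; -0.04 -0.042 0 0; -0.04 -0.042 0 0; -0.04 -0.042 0 0; 0 0 0 10; 0 0 0 10; 0 0 0 10; 0 0 0 10"

```text
t: 2.65
ee_pos: [489.6, -71.5, 392.0]
tcp_rot: [[-0.457, 0.889, -0.001], [0.889, 0.457, 0.0], [0.001, -0.001, -1.0]]
contact_force: [-0.2, -0.5, 0.2]
grip_width: 1.002
grasp_force: 0.0
```

```bash
python3 - <<'E'
from h import *
import cv2,pickle
o=arm.get_obs();im=arm.snapshot('wrist')[:,:,::-1];cv2.imwrite('pics/w1.png',im);pickle.dump(o,open('w1.pkl','wb'))
for X in [(514,-128,178),(563,-123,101),(473,-375,132),(504,-382,100),(676,-304,3)]: print(X,proj('wrist',X,o))
E
```

```text
(514, -128, 178) [319.89989224 202.66842876]
(563, -123, 101) [348.89757595 196.84754915]
(473, -375, 132) [232.911138  304.4275979]
(504, -382, 100) [252.17988298 302.33223812]
(676, -304, 3) [351.04529676 276.52259761]
```

View pics/w1.png

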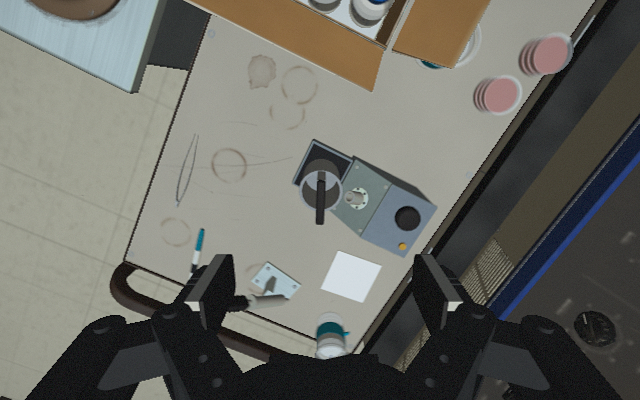

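The wrist view shows the crossbar at roughly (320,172)–(320,223), the tube mouth near (350,197), the card around (351,275) and the gauge near (262,300), partly hidden by a finger.

```bash
python3 - <<'E'
from h import *
import cv2,pickle
np.set_printoptions(precision=1,suppress=True)
o=pickle.load(open('w1.pkl','rb'));im=cv2.imread('pics/w1.png');g=im.max(2)
m=np.zeros_like(g);m[165:235,300:340]=(g[165:235,300:340]<55)*255
m=cv2.morphologyEx(m,cv2.MORPH_OPEN,np.ones((4,4)))
n,l,s,c=cv2.connectedComponentsWithStats(m)
for i in range(1,n):print(s[i],c[i])
print(g[165:230:4,306:336:2])
k=np.zeros_like(g);k[200:235,390:425]=(g[200:235,390:425]<50)*255
_,_,s,c=cv2.connectedComponentsWithStats(k);i=1+s[1:,4].argmax();print('cap',c[i],onz('wrist',c[i],128,o))
w=np.zeros_like(g);w[245:310,315:390]=(im.min(2)[245:310,315:390]>200)*255
_,_,s,c=cv2.connectedComponentsWithStats(w);i=1+s[1:,4].argmax();print('card',s[i],c[i],onz('wrist',c[i],3,o))
a=im[160:320,200:420];cv2.imwrite('pics/c3.png',cv2.resize(a,None,fx=3.6,fy=3.6,interpolation=cv2.INTER_CUBIC))
E
```

```text
[301 173   4   4  16] [302.5 174.5]
[317 181  10  44 360] [321.  202.1]
[[ 44  65  67  67  70  70  68  70  71  71  68  69  69  71  63]
 [ 65  70  66  71  67  67  71  67  72  71  65  71  68  69  71]
 [ 65  78 158 159 159 156  64  70  68  63 158 160 158  99  69]
 [157 148 153 153 152 144  61  71  70  66 144 153 152 153 157]
 [105 153 157 152 150 139  18  27  26  37 143 154 153 152 156]
 [ 65  90 155 152 152 134  40  51  51  36 148 156 158 157  75]
 [ 67  67  70  68 136 128  43  46  46  41 153 133  58  65  63]
 [ 71  67  67  68  66  54  46  45  49  39  68  68  68  67  65]
 [ 67  64  68  68  71  51  47  47  45  41  70  67  66  66  66]
 [ 68  68  70  68  68  43  46  44  46  43  72  69  66  70  63]
 [156 139  73  67  69  39  44  48  47  43  69  66  66 109 164]
 [161 159 157 158 160  70  41  44  45  95 157 156 150 129 148]
 [159 161 160 160 161  47  44  43  42 107 161 160 160 145 118]
 [162 160 161 161 155  49  44  45  40 122 159 161 163 159 162]
 [163 159 162 160 153  33  41  44  39 137 160 160 163 160 160]
 [157 160 159 158 159 164 166 158 161 162 159 160 160 157 159]
 [160 159 155 159 161 159 160 160 160 161 160 158 162 158 162]]
cap [407.  217.9] [ 653.6 -104.9  128. ]
card [ 322  251   59   51 1806] [350.4 276.4] [ 674.7 -304.3    3. ]
```

View pics/c3.png

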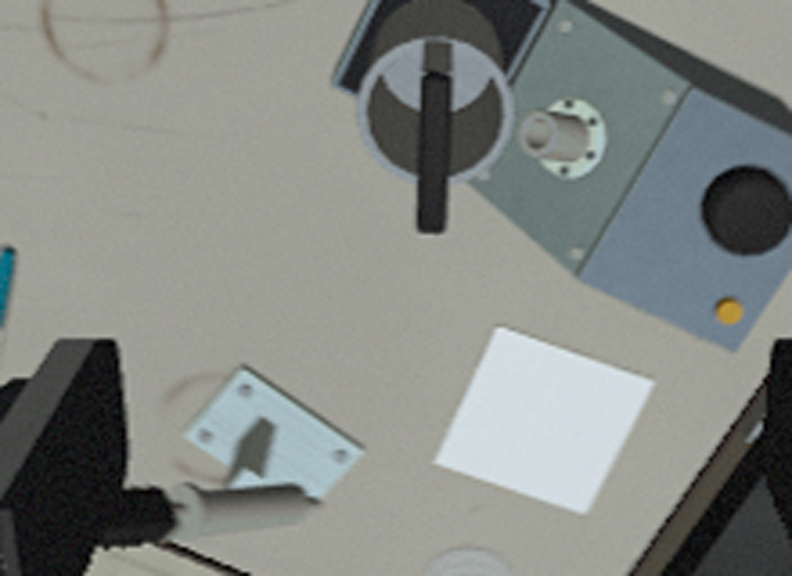

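Measurements agree within about 1 px. I'm moving over the bar and descending partway.

Call:
drive_tool:
  plan: "-0.031 -0.002 0 0; -0.031 -0.002 0 0; 0 0 0.04 3; 0 0 0.04 0; 0 0 0.04 0; 0 0 0.04 0; 0 0 0 0; 0 0 0 0"
  fingers: 0.3

```text
t: 3.7
ee_pos: [515.9, -128.6, 233.9]
tcp_rot: [[-0.416, 0.909, 0.002], [0.909, 0.416, -0.001], [-0.001, 0.001, -1.0]]
contact_force: [-0.5, 0.4, -0.8]
grip_width: 0.701
grasp_force: 0.0
```

```bash
python3 - <<'E'
from h import *
import cv2
np.set_printoptions(precision=2,suppress=True)
o=arm.get_obs();im=arm.snapshot('wrist')[:,:,::-1];cv2.imwrite('pics/w2.png',im)
print(o['ee_pos'],o['t'],o['grip_width']);g=im.max(2)
# bar dark segment profile
m=(g<56).astype(np.uint8)
p=proj('wrist',(514,-128,178),o);print(p)
u,v=p.astype(int);u0,v0=u-60,v-80
m2=np.zeros_like(m);m2[v0:v0+160,u0:u0+120]=m[v0:v0+160,u0:u0+120]
m2=cv2.morphologyEx(m2,cv2.MORPH_OPEN,np.ones((5,5)))
n,l,s,c=cv2.connectedComponentsWithStats(m2)
for i in range(1,n):
    if s[i,4]>150:
        q=cv2.minAreaRect(np.argwhere(l==i)[:,::-1].astype(np.float32));print(s[i],c[i],q,onz('wrist',c[i],180,o))
E
```

```text
[ 515.92 -128.56  233.92] 3.7 0.7009787230065686
[320.67 196.32]
[ 296  116   65   42 1117] [329.16 133.78] ((329.24786376953125, 135.8863983154297), (62.70493698120117, 34.17067337036133), 10.68491268157959) [498.98 -79.5  180.  ]
[ 314  158   16   75 1039] [321.39 195.06] ((321.5, 195.0), (74.0, 15.0), 90.0) [ 513.81 -126.17  180.  ]
```

Call:
drive_tool:
  plan: "0.002 -0.001 0.039 0; 0 0 0.039 0; 0 0 0 0"

```text
t: 4.12
ee_pos: [511.8, -126.4, 153.4]
tcp_rot: [[-0.416, 0.909, -0.004], [0.909, 0.416, 0.001], [0.003, -0.003, -1.0]]
contact_force: [0.6, 0.5, 0.9]
grip_width: 0.701
grasp_force: 0.0
```

Call:
drive_tool:
  plan: "0 0 0 0; 0 0 0 0; 0 0 0 0; 0 0 0 0; 0 0 0 0; 0 0 0 0"
  fingers: 1

```text
t: 4.88
ee_pos: [513.2, -126.9, 154.4]
tcp_rot: [[-0.416, 0.91, -0.0], [0.91, 0.416, 0.0], [0.0, -0.0, -1.0]]
contact_force: [0.0, 0.3, -0.1]
grip_width: 0.002
grasp_force: 0.0
```

The fingers closed fully without gripping, so I'm taking a look.

```bash
python3 - <<'E'
from h import *
import cv2
a=arm.snapshot('scene')[:,:,::-1][100:260,240:400];b=arm.snapshot('wrist')[:,:,::-1]
a=cv2.resize(a,(400,400),interpolation=cv2.INTER_CUBIC);b=cv2.resize(b[60:360,170:470],(400,400))
cv2.imwrite('pics/m1.png',np.hstack([a,b]))
E
```

```text
(no output)
```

View pics/m1.png

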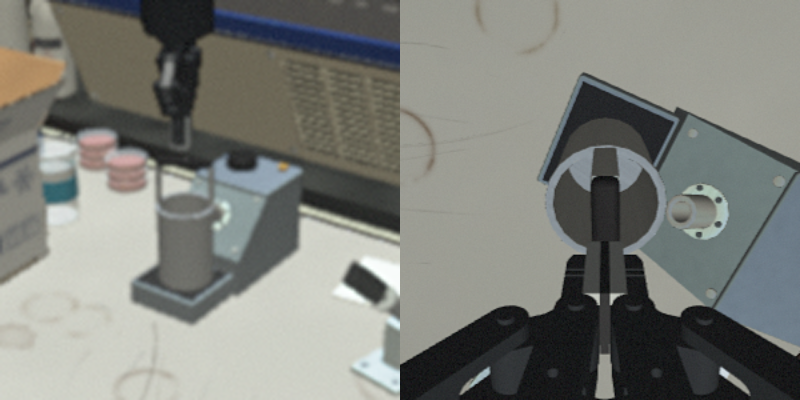

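```bash
python3 - <<'E'
from h import *
o=arm.get_obs();print(o['ee_pos'],o['grip_width'],o['contact_force'])
for X in [o['ee_pos'],(514,-128,180),(514,-128,150),(514,-128,30)]:
    p=proj('scene',X);print(X,p,(p-[240,100])*2.5)
im=arm.snapshot('wrist')[:,:,::-1];cv=__import__('cv2')
print(proj('wrist',o['ee_pos'],o)); 
print(im.max(2)[150:300:5,300:345:3])
E
```

```text
[ 513.176061   -126.85853389  154.37757378] 0.0051885485572879045 [ 0.60415031 -0.18848509  0.09031778]
[ 513.176061   -126.85853389  154.37757378] [312.34195357 171.79988668] [180.85488393 179.49971669]
(514, -128, 180) [312.67455707 163.20983945] [181.68639268 158.02459864]
(514, -128, 150) [312.88683097 173.24560551] [182.21707744 183.11401377]
(514, -128, 30) [313.68310645 210.89146917] [184.20776614 277.22867292]
[322.52218813 226.52787541]
[[ 42  40  38  38  44  69  70  66  68  66  68  71  43  35  40]
 [ 44  48  67  64  68  65  69  66  69  68  64  71  69  67  72]
 [ 69  67  69  67  67  65  69  69  72  70  67  70  69  67  71]
 [ 70  69  67  68  68  71  69  67  71  70  71  71  71  70  70]
 [ 67  71  70  68 132 161 163 154 150 131 134 146  85  80  70]
 [146 159 155 155 155  75  65  68  71  67  66 162 161 157 154]
 [158 155 148 148 154  65  67  70  66  69  71 128 151 156 156]
 [150 150 152 152 153  67  69  71  72  71  66  95 150 151 152]
 [150 155 156 148 146  68  70  71  74  68  67  71 153 148 153]
 [ 61 155 149 152 143  24  21  27  22  26  29  48 153 156 157]
 [ 69  68  97 151 13
[... 540 characters left out ...]
6  66]
 [155 152 157  95  69  70  71  17  28  69  67  69  68 106 152]
 [160 161 162 133  72  70  71  20  23  59  69  70  68 155 161]
 [ 15  30  24  61  72  72  69  27  19  57  73  71  70  21  27]
 [ 26  28  23  75  68  71  70  27  22  53  70  72  73  27  24]
 [ 19  27  38  72  71  71  70  17  25  51  71  71  68  42  29]
 [ 30  28  28  70  71  71  68  20  22  53  72  70  68  59  30]
 [ 21  27  31  67  72  66  74  24  28  43  70  74  70  64  24]
 [ 25  30  27 148 176 177 176  53  50 119 178 179 177  79  22]
 [ 29  28  33  27  23  20 209  58  57 136  81  17  23  18  29]
 [ 59  58  54  25  23  27  20  59  62  52  30  27  24  37  56]
 [ 24  33  25  29  26  24  21  57  61  51  31  30  31  32  29]]
```

The left view shows the fingertips ending at about z≈185, above the bar. The wrist view agrees, with the tips visible on the bar's middle. The real tip is therefore about 30 mm short of the reported TCP. I'll open, go 30 mm lower, which is safe either way, and close.

Call:
drive_tool:
  plan: "0 0 0 0; 0 0 0 0; 0 0 0 0; 0 0 0.015 0; 0 0 0.015 0; 0 0 0 0; 0 0 0 0"
  fingers: 0.4

```text
t: 5.9
ee_pos: [513.1, -126.8, 124.1]
tcp_rot: [[-0.416, 0.91, -0.001], [0.91, 0.416, 0.0], [0.0, -0.001, -1.0]]
contact_force: [-0.2, -0.1, 0.6]
grip_width: 0.599
grasp_force: 0.0
```

Call:
drive_tool:
  plan: "0 0 0 0; 0 0 0 0; 0 0 0 0; 0 0 0 0; 0 0 0 0; 0 0 0 0"
  fingers: 1

```text
t: 6.65
ee_pos: [514.0, -127.1, 125.2]
tcp_rot: [[-0.416, 0.91, 0.002], [0.91, 0.416, -0.0], [-0.001, 0.001, -1.0]]
contact_force: [0.2, -0.4, 3.3]
grip_width: 0.124
grasp_force: 61.3
```

```bash
python3 - <<'E'
from h import *
import cv2
print(arm.get_obs()['ee_pos'])
a=arm.snapshot('scene')[:,:,::-1][120:220,260:360]
b=arm.snapshot('wrist')[:,:,::-1]
a=cv2.resize(a,(400,400),interpolation=cv2.INTER_CUBIC);b=cv2.resize(b[100:300,220:420],(400,400))
cv2.imwrite('pics/m2.png',np.hstack([a,b]))
E
```

```text
[ 514.04799992 -127.076516    125.15887374]
```

View pics/m2.png

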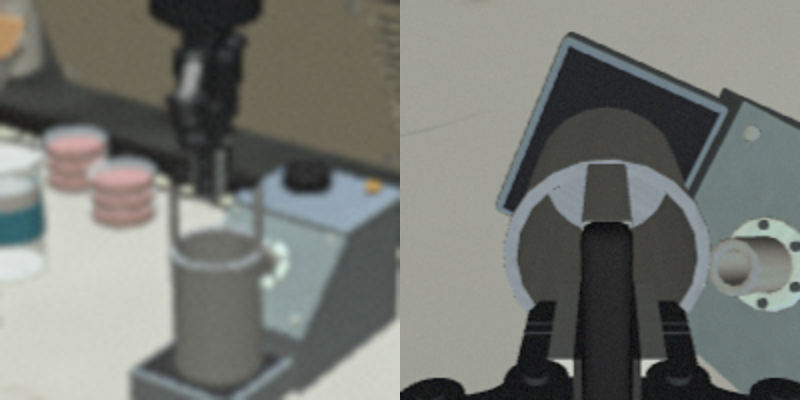

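The bar is gripped at 61 N. The box flap is close on the left, so I'll stand the can on the right of the step at about (490,-228).

Call:
drive_tool:
  plan: "0 0 -0.015 0; 0 0 -0.02 0; 0 0 -0.02 0; -0.012 -0.009 0 0; -0.02 -0.016 0 0; -0.02 -0.016 0 0; -0.02 -0.016 0 0; -0.01 -0.007 0 0; 0 0 0.02 0; 0 0 0.02 0"

```text
t: 8.0
ee_pos: [488.3, -228.2, 138.3]
tcp_rot: [[-0.415, 0.91, -0.001], [0.91, 0.415, 0.001], [0.001, -0.001, -1.0]]
contact_force: [0.1, 0.7, -2.6]
grip_width: 0.12
grasp_force: 60.4
```

Call:
drive_tool:
  plan: "0 0 0.02 0; 0 0 0.014 0; 0 0 0.004 0; 0 0 0.003 0; 0 0 0 0; 0 0 0 0"

```text
t: 8.75
ee_pos: [489.6, -228.3, 99.2]
tcp_rot: [[-0.416, 0.91, 0.001], [0.91, 0.416, -0.001], [-0.001, 0.001, -1.0]]
contact_force: [-0.2, 0.0, -3.4]
grip_width: 0.124
grasp_force: 60.4
```

Call:
drive_tool:
  plan: "0 0 0.002 0; 0 0 0.001 0; 0 0 0.001 0; 0 0 0 0; 0 0 0 0"

```text
t: 9.38
ee_pos: [489.5, -228.3, 95.3]
tcp_rot: [[-0.416, 0.91, 0.001], [0.91, 0.416, -0.0], [-0.001, 0.0, -1.0]]
contact_force: [-2.0, 1.4, 3.1]
grip_width: 0.127
grasp_force: 61.4
```

Call:
drive_tool:
  plan: "0 0 0 0; 0 0 0 0; 0 0 0 0; 0 0 0 0; 0 0 -0.03 0; 0 0 -0.05 0; 0 0 -0.05 0; 0 0 -0.05 0; 0 0 -0.05 0; 0 0 0 0"
  fingers: 0.4

```text
t: 10.62
ee_pos: [492.0, -229.7, 330.4]
tcp_rot: [[-0.415, 0.91, 0.01], [0.91, 0.416, -0.006], [-0.009, 0.007, -1.0]]
contact_force: [-0.4, 0.0, -0.2]
grip_width: 0.6
grasp_force: 0.0
```

```bash
python3 - <<'E'
from h import *
import cv2
np.set_printoptions(precision=1,suppress=True)
o=arm.get_obs();print(o['ee_pos'],o['tcp_rot'])
b=arm.snapshot('wrist')[:,:,::-1];t=arm.snapshot('top')[:,:,::-1];s=arm.snapshot('scene')[:,:,::-1]
cv2.imwrite('pics/w3.png',b);cv2.imwrite('pics/t3.png',t)
b2=cv2.resize(s[140:260,300:480],(600,400),interpolation=cv2.INTER_CUBIC)
cv2.imwrite('pics/m3.png',b2)
E
```

```text
[ 492.  -229.7  330.4] [[-0.4  0.9  0. ]
 [ 0.9  0.4 -0. ]
 [-0.   0.  -1. ]]
```

View pics/m3.png

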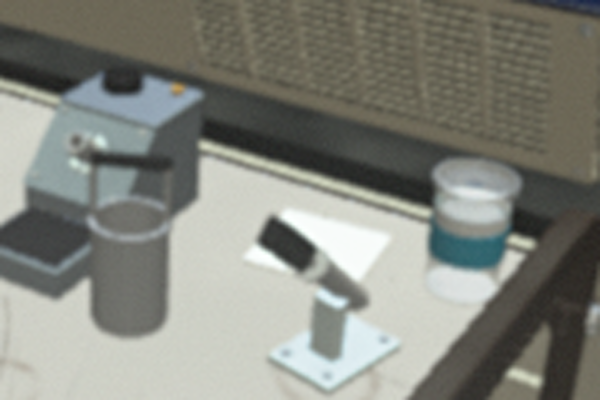

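The can stands upright beside the step, and the holder, gauge and cup are untouched. Next I move over the gauge handle.

Call:
drive_tool:
  plan: "-0.042 -0.026 0 0; -0.042 -0.026 0 0; -0.041 -0.026 0 0; 0 0 0 -10.6; 0 0 0 -10.6; 0 0 0 -10.6; 0 0 0 -10.6; 0 0 0 -10.6; 0 0 0 0; 0 0 0 0"
  fingers: 0.3

```text
t: 12.02
ee_pos: [469.6, -373.7, 323.0]
tcp_rot: [[-0.976, 0.218, -0.002], [0.218, 0.976, 0.002], [0.002, 0.001, -1.0]]
contact_force: [-0.5, 0.7, -0.4]
grip_width: 0.7
grasp_force: 0.0
```

```bash
python3 - <<'E'
from h import *
import cv2
np.set_printoptions(precision=2,suppress=True)
o=arm.get_obs();im=arm.snapshot('wrist')[:,:,::-1];cv2.imwrite('pics/w4.png',im)
R=np.array(o['tcp_rot']);print(o['ee_pos'],R,o['joint_pos'])
z=np.array([-.691,.152,.707]);C=np.array([504.3,-382.1,100])
for k in (-100,0,15,45,75): print(k,proj('wrist',C+k*z,o))
m=(im.max(2)<60).astype(np.uint8);m[235:]=0
m=cv2.morphologyEx(m,cv2.MORPH_OPEN,np.ones((4,4)))
n,l,s,c=cv2.connectedComponentsWithStats(m)
for i in range(1,n):
    if s[i,4]>200 and s[i,0]>200 and s[i,0]<420: print(s[i],c[i],cv2.minAreaRect(np.argwhere(l==i)[:,::-1].astype(np.float32)))
cv2.imwrite('pics/c4.png',cv2.resize(im[90:290,220:420],(600,600),interpolation=cv2.INTER_CUBIC))
E
```

```text
[ 469.61 -373.73  322.99] [[-0.98  0.22 -0.  ]
 [ 0.22  0.98  0.  ]
 [ 0.    0.   -1.  ]] [ -42.67    9.96   88.09   -0.     82.1  -120.07]
-100 [322.02 211.71]
0 [321.71 182.33]
15 [321.65 176.81]
45 [321.52 164.61]
75 [321.37 150.56]
[317 160  11  25 255] [322.38 171.66] ((322.0, 172.0), (24.0, 10.0), 90.0)
```

```bash
python3 - <<'E'
from h import *
import cv2
im=cv2.imread('pics/w4.png');g=im.max(2)
print('col',[(v,*g[v,318:328:3]) for v in range(136,236,3)])
for v in (155,165,175,195): print(v,g[v,306:342])
t=cv2.imread('pics/top0.png').max(2);s=cv2.imread('pics/scene0.png').max(2)
print('top');print(t[190:224,400:416:2])
E
```

```text
col [(136, np.uint8(159), np.uint8(162), np.uint8(162), np.uint8(161)), (139, np.uint8(163), np.uint8(162), np.uint8(162), np.uint8(164)), (142, np.uint8(150), np.uint8(123), np.uint8(122), np.uint8(166)), (145, np.uint8(24), np.uint8(38), np.uint8(28), np.uint8(104)), (148, np.uint8(31), np.uint8(33), np.uint8(28), np.uint8(85)), (151, np.uint8(31), np.uint8(34), np.uint8(34), np.uint8(84)), (154, np.uint8(34), np.uint8(37), np.uint8(36), np.uint8(77)), (157, np.uint8(50), np.uint8(55), np.uint8(57), np.uint8(60)), (160, np.uint8(29), np.uint8(33), np.uint8(29), np.uint8(62)), (163, np.uint8(36), np.uint8(40), np.uint8(39), np.uint8(87)), (166, np.uint8(32), np.uint8(34), np.uint8(37), np.uint8(75)), (169, np.uint8(34), np.uint8(36), np.uint8(35), np.uint8(70)), (172, np.uint8(35), np.uint8(37), np.uint8(34), np.uint8(80)), (175, np.uint8(34), np.uint8(35), np.uint8(27), np.uint8(59)), (178, np.uint8(30), np.uint8(34), np.uint8(32), np.uint8(75)), (181, np.uint8(40), np.uint8(33), np.uint8(39), np.uint8(84)), (184, np.uint8(114), np.uint8(79), np.uint8(101), np.uint8(162)), (187, np
[... 2229 characters left out ...]
 [166 166  69   0  15  17   8 162]
 [162 165 143   0  16  19   6 169]
 [159 163 146   1  23  23   9 176]
 [151 163  96   0  13  19   6 164]
 [134 149 138   0  15  17   0 171]
 [152 139 118   1  23  21   0 178]
 [163 153  93   0  18  19   2 161]
 [166 168 136   7  19  17   0 168]
 [164 166  98   0  44  47   0 175]
 [166 169 109   0  16  16   3 172]
 [163 166 143   4  12  13  71 172]
 [163 167  66   8  16   9 116 169]
 [165 167 107   9  16   3 170 165]
 [165 166 143   3  11   0 170 167]
 [165 166 180  18   7  28 172 164]
 [164 166 171 137  60 121 165 165]
 [166 164 165 173 179 173 167 164]
 [162 164 165 164 167 167 166 165]
 [164 165 165 164 166 165 164 164]
 [164 165 164 163 164 165 166 166]]
```

Edge profiles put the handle end centre at v≈150 and the collar at v≈184, matching the predicted 150.6 and 182, so the gauge pose holds. Descending.

Call:
drive_tool:
  plan: "-0.004 -0.001 0.04 0; 0 0 0.04 0; 0 0 0.04 0; 0 0 0.04 0; 0 0 0.04 0; 0 0 0 0; 0 0 0 0"

```text
t: 12.95
ee_pos: [474.6, -376.8, 125.9]
tcp_rot: [[-0.976, 0.216, 0.002], [0.216, 0.976, -0.001], [-0.002, -0.001, -1.0]]
contact_force: [0.3, 0.3, -0.0]
grip_width: 0.699
grasp_force: 0.0
```

Call:
drive_tool:
  plan: "0.001 0.001 0.021 0; 0 0 0.021 0; 0 0 0 0; 0 0 0 0"

```text
t: 13.45
ee_pos: [474.4, -376.1, 84.8]
tcp_rot: [[-0.976, 0.216, 0.003], [0.216, 0.976, -0.003], [-0.003, -0.002, -1.0]]
contact_force: [0.1, 0.2, 0.6]
grip_width: 0.7
grasp_force: 0.0
```

Call:
drive_tool:
  plan: "0 0 0 0; 0 0 0 0; 0 0 0 0; 0 0 0 0; 0 0 0 0; 0 0 0 0"
  fingers: 1

```text
t: 14.2
ee_pos: [473.4, -375.3, 83.3]
tcp_rot: [[-0.976, 0.216, 0.001], [0.216, 0.976, -0.001], [-0.001, -0.001, -1.0]]
contact_force: [-1.0, -0.3, 5.1]
grip_width: 0.151
grasp_force: 59.5
```

The gauge is gripped. I'm drawing it out along 45°.

Call:
drive_tool:
  plan: "0.005 0 -0.005 0; 0.01 0 -0.01 0; 0.01 0 -0.01 0; 0.01 0 -0.01 0; 0 0 0 0"

```text
t: 14.82
ee_pos: [437.6, -366.8, 118.3]
tcp_rot: [[-0.976, 0.216, -0.001], [0.216, 0.976, 0.001], [0.001, 0.0, -1.0]]
contact_force: [0.0, -0.1, -1.2]
grip_width: 0.149
grasp_force: 58.9
```

Call:
drive_tool:
  plan: "0.01 0 -0.01 0; 0.01 0 -0.01 0; 0.01 0 -0.01 0; 0.01 0 -0.01 0; 0.01 0 -0.01 0; 0 0 -0.03 0; 0 0 -0.04 0; 0 0 -0.04 0; 0 0 0 0; 0 0 0 0"

```text
t: 16.08
ee_pos: [389.3, -355.9, 276.8]
tcp_rot: [[-0.976, 0.216, -0.001], [0.216, 0.976, 0.001], [0.001, 0.001, -1.0]]
contact_force: [1.2, 0.3, -0.6]
grip_width: 0.148
grasp_force: 58.9
```

```bash
python3 - <<'E'
from h import *
import cv2,pickle
np.set_printoptions(precision=2,suppress=True)
o=arm.get_obs();print(o['ee_pos'],np.array(o['tcp_rot']),o['t'],o['grip_width'])
pickle.dump(o,open('w5.pkl','wb'))
for n in ('scene','top','wrist'): cv2.imwrite(f'pics/{n}5.png',arm.snapshot(n)[:,:,::-1])
P=o['ee_pos']+np.array([0,0,49]);z=np.array([-.691,.152,.707])
for n in ('scene','top','wrist'):
    for k in (-145,-45,0,30): print(n,k,proj(n,P+k*z,o))
E
```

```text
[ 389.34 -355.95  276.75] [[-0.98  0.22 -0.  ]
 [ 0.22  0.98  0.  ]
 [ 0.    0.   -1.  ]] 16.075 0.14836843970545552
scene -145 [392.99 175.08]
scene -45 [373.48 154.38]
scene 0 [363.53 143.82]
scene 30 [356.42 136.27]
top -145 [419.97 196.78]
top -45 [421.27 228.9 ]
top 0 [421.94 245.36]
top 30 [422.42 257.13]
wrist -145 [322.26 304.99]
wrist -45 [321.92 284.19]
wrist 0 [321.64 266.8 ]
wrist 30 [321.35 248.98]
```

```bash
python3 - <<'E'
import cv2,numpy as np
np.set_printoptions(linewidth=250)
for n,r in (('scene',(145,182,368,402)),('top',(188,240,410,432))):
    a=cv2.imread(f'pics/{n}0.png').astype(int);b=cv2.imread(f'pics/{n}5.png').astype(int)
    d=abs(a-b).max(2);print(n,r);print(d[r[0]:r[1],r[2]:r[3]])
E
```

```text
scene (145, 182, 368, 402)
[[80 65 62 ...  4  3  4]
 [77 67 69 ...  6  2  3]
 [58 57 51 ...  2  2  2]
 ...
 [ 1  3  3 ...  6  5  4]
 [ 5  8  4 ...  2  5  5]
 [ 5  2  6 ...  3  2  5]]
top (188, 240, 410, 432)
[[ 13  15  14 ...  18  16  16]
 [ 13  14  13 ...  15  18  16]
 [ 20  15  13 ...  16  13  13]
 ...
 [152 142 156 ... 102 104 115]
 [114 123 145 ... 105 110 124]
 [ 64  60  79 ... 102 121 126]]
```

```bash
python3 - <<'E'
import cv2,numpy as np
for n,(v0,v1,u0,u1),s in (('scene',(150,186,372,405),2),('top',(188,240,408,434),3)):
    a=cv2.imread(f'pics/{n}0.png').astype(int);b=cv2.imread(f'pics/{n}5.png').astype(int)
    d=cv2.GaussianBlur(abs(a-b).max(2).astype(np.float32),(3,3),0)
    for v in range(v0,v1,s):
        c=np.where(d[v,u0:u1]>22)[0]+u0
        if len(c): print(n,v,c.min(),c.max(),len(c))
E
```

```text
scene 150 372 379 8
scene 152 372 379 8
scene 154 372 379 8
scene 156 372 378 7
scene 158 372 376 5
scene 160 372 372 1
scene 164 385 385 1
scene 172 392 394 3
scene 174 393 394 2
top 191 408 411 4
top 194 408 414 6
top 197 408 419 10
top 200 408 421 11
top 203 408 421 11
top 206 408 419 9
top 209 408 422 12
top 212 408 420 10
top 215 408 422 10
top 218 408 419 7
top 221 417 419 3
top 224 416 418 3
top 227 413 433 9
top 230 412 433 18
top 233 408 433 18
top 236 408 433 26
top 239 408 433 26
```

Call:
drive_tool:
  plan: "0 0 0 -6.9; 0 0 0 -6.9; -0.012 0.046 0 0; -0.012 0.046 0 0; -0.012 0.046 0 0; -0.012 0.046 0 0; -0.011 0.046 0 0; 0 0 -0 0; 0 0 0 0"

```text
t: 17.35
ee_pos: [443.1, -125.3, 276.5]
tcp_rot: [[-1.0, -0.024, -0.002], [-0.024, 1.0, -0.0], [0.002, -0.0, -1.0]]
contact_force: [-0.6, 0.2, -0.8]
grip_width: 0.151
grasp_force: 59.1
```

```bash
python3 - <<'E'
from h import *
import cv2,pickle
np.set_printoptions(precision=2,suppress=True)
o=arm.get_obs();R=np.array(o['tcp_rot']);print(o['ee_pos'],R)
w1=pickle.load(open('w1.pkl','rb'))
uw=(349.6,196.3);ut=(270+131.5/4-.5,100+272.5/4-.5)
print('wrist',onz('wrist',uw,101,w1),'top',onz('top',ut,101),'tri',tri(ray('wrist',uw,w1),ray('top',ut)))
# mouth in w3 (closer): need its pose
M=np.array([563.2,-122.8,101]);print('mouth px now',proj('wrist',M,o),proj('scene',M),proj('top',M))
cv2.imwrite('pics/w6.png',arm.snapshot('wrist')[:,:,::-1]);pickle.dump(o,open('w6.pkl','wb'))
cv2.imwrite('pics/s6.png',arm.snapshot('scene')[:,:,::-1]);cv2.imwrite('pics/t6.png',arm.snapshot('top')[:,:,::-1])
b=cv2.imread('pics/w6.png');u,v=proj('wrist',M,o).astype(int);print(b.max(2)[v-16:v+16:2,u-16:u+16:2])
E
```

```text
[ 443.06 -125.25  276.55] [[-1.   -0.02 -0.  ]
 [-0.02  1.   -0.  ]
 [ 0.   -0.   -1.  ]]
wrist [ 564.69 -122.4   101.  ] top [ 564.1  -122.24  101.  ] tri [ 564.19 -122.19  102.03]
mouth px now [322.03 254.75] [322.15 182.17] [302.6 168. ]
[[115  22  30  32  29  33  28  31  36  33  31  39  32  32  31  33]
 [ 96  27  31  32  36  34  34  29  33  34  37  31  32  30  29  31]
 [ 67  31  29  27  38  34  36  29  37  35  33  25  26  36  31  25]
 [ 62  29  33  33  39  29  37  34  33  36  35  31  34  29  33  31]
 [ 65  28  28  32  32  32  33  33  38  35  28  37  30  32  34  27]
 [ 63  28  30  29  34  34  28  30  35  31  35  39  32  31  30  31]
 [ 53  24  33  33  34  37  35  33  36  32  31  33  33  34  35  27]
 [ 40  27  26  37  32  38  32  35  34  41  38  29  26  36  33  30]
 [ 30  27  25  36  33  27  34  36  33  34  34  34  31  30  26  35]
 [ 29  30  31  27  36  35  28  31  31  36  29  35  30  22  33  34]
 [ 24  25  31  33  38  29  32  37  37  28  37  30  35  36  28  33]
 [ 15  19  30  29  37  27  36  34  31  34  29  34  33  33  39  32]
 [ 23  25  28  27  33  35  37  37  36  35  41  34  29  33  26  30]
 [ 20  27  36  32  34  38  34  29  37  31  33  30  32  37  38  26]
 [ 26  31  30  27  38  45  34  36  37  36  37  34  35  37  37  33]
 [ 19  31  33  30  39  43  40  38  40  31  42  37  39  40  35  37]]
```

Call:
drive_tool:
  plan: "0 0 0.03 0; 0 0 0.03 0; 0 0 0.03 0; 0 0 0.014 0; 0 0 0 0; 0 0 0 0"

```text
t: 18.25
ee_pos: [444.7, -125.9, 174.7]
tcp_rot: [[-1.0, -0.023, 0.002], [-0.023, 1.0, -0.001], [-0.002, -0.001, -1.0]]
contact_force: [0.3, 0.4, -0.5]
grip_width: 0.151
grasp_force: 59.1
```

```bash
python3 - <<'E'
from h import *
import cv2
np.set_printoptions(precision=2,suppress=True)
o=arm.get_obs();print(o['ee_pos'])
M=np.array([564,-122.4,101]);zt=np.array([-.707,-.016,.707]);P=o['ee_pos']+np.array([0,0,49])
s=arm.snapshot('scene')[:,:,::-1];t=arm.snapshot('top')[:,:,::-1]
cv2.imwrite('pics/s7.png',s);cv2.imwrite('pics/t7.png',t)
print('tip want',proj('scene',M+25*zt),'est',proj('scene',P-145*zt),'mouth',proj('scene',M), 'top tip',proj('top',P-145*zt),'mouth',proj('top',M))
a=cv2.resize(s[130:210,270:350],(400,400),interpolation=cv2.INTER_CUBIC)
b=cv2.resize(t[140:220,262:342],(400,400),interpolation=cv2.INTER_CUBIC)
cv2.imwrite('pics/m7.png',np.hstack([a,b]))
E
```

```text
[ 444.65 -125.88  174.72]
tip want [318.58 178.78] est [318.96 177.94] mouth [322.2  182.03] top tip [302.56 173.46] mouth [302.44 167.67]
```

View pics/m7.png

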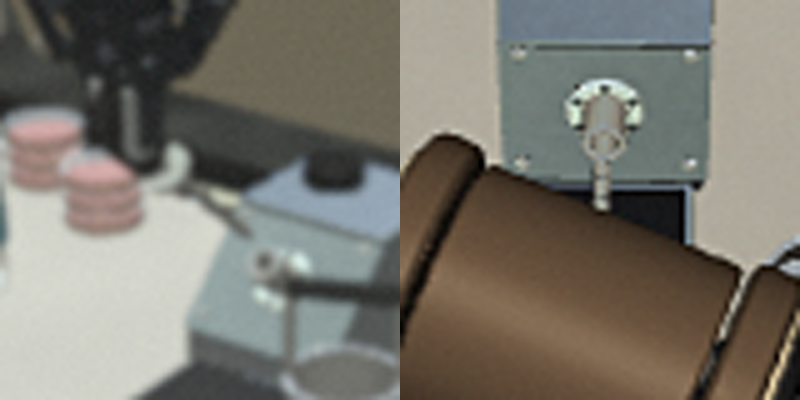

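The left view shows the rod tip at about (319.5,177) and the mouth at (322.3,182.4). The tip looks slightly high of the tube axis, so I'll measure it.

```bash
python3 - <<'E'
from h import *
import cv2
np.set_printoptions(linewidth=220,precision=2,suppress=True)
for n,f,g,(v0,v1,u0,u1) in (('top','t7','top0',(160,186,296,309)),('scene','s7','wholescene',(160,186,304,330))):
    a=cv2.imread(f'pics/{f}.png').astype(int)
    b=cv2.imread('pics/top5.png' if n=='top' else 'pics/scene5.png').astype(int)
    d=abs(a-b).max(2)[v0:v1,u0:u1]
    print(n,v0,u0)
    for r,row in enumerate(d): print(v0+r,' '.join(f'{x:3d}' for x in row))
E
```

```text
top 160 296
160   5   5   6   5   9   9   8   8   8   5   7   6   4
161   9   9  10   6   7   4   6  11   7   8   5   6   9
162  11   7   7   6  13   9   9   9   8   9   6   7  10
163   9   9   6   6   6   8   8   7   7   8  10  10   9
164  11   8   9   8   7  10   8   7   9   6   6   8   8
165   8   8   4   5   7   8   9   6   8   5   8   3   2
166   9   6   7   8  12   8   7   8   6   9   6   7   7
167   8   9   4   6   7   8  10   7   7   7   6   6   9
168   8   5   9   9   6   7   8  11   7   5   6   8   4
169   6   9   6   7   9   8   9   9   5   9   8   7  10
170   6   5   9   6   8   9   8  10  12   9   8   4   7
171   6   8   7   8   8   8  29  16   7   8   6   6   5
172   6   9   6  10   9  37  38   8   7   6   9   5   5
173   7   6   8   8  27  36  37  27   9   8   4   8  10
174   6   8   5   2  50  29  36  22   7   5   5   6   5
175   6   7   6   6  49  39   7  27  12   9   9   6   7
176   5   4   3   7  18  81  83  66   5   7   6   7   7
177   5   3   4   9  28  85  88  63   6  10   9   8   7
178   7   8   1   6  22 138 149  90  10   7   3   5   2
179   3   2   3  11   6 
[... 2489 characters left out ...]
   1   3   4   4   3   4   3   2   3   4   5   2   5
180   3   5   4   4   6   6   4   5   5   5   4   2   6   4   3   3   6   5   2   3   5   8   1   5   4   2
181   2   6   3   6   6   5   5   5   3   3   4   4   3   5   4   3   5   4   3   2   5   4   3   5   5   3
182   6   4   5   5   5   4   4   5   3   5   3   5   2   2   4   4   6   3   4   3   4   5   2   3   4   5
183   4   1   3   7   4   4   5   4   3   5   1   4   5   1   5   5   2   3   3   3   6   6   5   2   4   6
184   3   7   4   4   5   2   2   8   3   3   2   3   6   8   2   3   2   4   2   3   4   3   2   6   3   5
185   4   5   7   4   2   3   4   6   7   3   3   3   5   1   6   3   3   3   4   1   1   2   2   3   1   5
```

Call:
drive_tool:
  plan: "0.0025 0 0.0025 0; 0 0 0 0; -0.005 0 0.005 0; -0.005 0 0.005 0; -0.005 0 0.005 0; -0.003 0 0.003 0; 0 0 0 0; 0 0 0 0"

```text
t: 19.35
ee_pos: [459.0, -124.8, 152.9]
tcp_rot: [[-1.0, -0.024, -0.0], [-0.024, 1.0, 0.0], [0.0, 0.0, -1.0]]
contact_force: [0.8, 0.2, -0.1]
grip_width: 0.15
grasp_force: 59.1
```

Call:
drive_tool:
  plan: "-0.003 0 0.003 0; -0.003 0 0.003 0; 0 0 0 0"

```text
t: 19.73
ee_pos: [465.1, -124.6, 146.7]
tcp_rot: [[-1.0, -0.024, -0.0], [-0.024, 1.0, 0.0], [0.0, 0.0, -1.0]]
contact_force: [0.5, -1.0, -0.7]
grip_width: 0.147
grasp_force: 59.1
```

Call:
drive_tool:
  plan: "-0.004 0 0.004 0; -0.004 0 0.004 0; -0.004 0 0.004 0; 0 0 0 0"

```text
t: 20.23
ee_pos: [477.0, -124.2, 134.4]
tcp_rot: [[-1.0, -0.024, -0.001], [-0.024, 1.0, 0.0], [0.001, 0.0, -1.0]]
contact_force: [-1.1, -0.4, -0.7]
grip_width: 0.152
grasp_force: 59.1
```

Call:
drive_tool:
  plan: "-0.005 0 0.005 0; -0.005 0 0.005 0; -0.005 0 0.005 0; -0.005 0 0.005 0; 0 0 0 0"

```text
t: 20.85
ee_pos: [497.1, -123.7, 114.4]
tcp_rot: [[-1.0, -0.024, -0.001], [-0.024, 1.0, 0.0], [0.001, 0.0, -1.0]]
contact_force: [0.1, -0.6, -1.1]
grip_width: 0.152
grasp_force: 59.1
```

Call:
drive_tool:
  plan: "-0.005 0 0.005 0; -0.005 0 0.005 0; -0.005 0 0.005 0; -0.005 0 0.005 0; 0 0 0 0"

```text
t: 21.48
ee_pos: [517.1, -123.3, 94.4]
tcp_rot: [[-1.0, -0.024, -0.001], [-0.024, 1.0, 0.0], [0.001, 0.0, -1.0]]
contact_force: [0.5, -0.4, -0.8]
grip_width: 0.153
grasp_force: 59.1
```

Call:
drive_tool:
  plan: "-0.004 0 0.004 0; -0.004 0 0.004 0; -0.002 0 0.002 0; 0 0 0 0"

```text
t: 21.98
ee_pos: [527.0, -123.1, 84.7]
tcp_rot: [[-1.0, -0.024, -0.0], [-0.024, 1.0, 0.0], [0.0, 0.0, -1.0]]
contact_force: [0.6, -0.1, -0.6]
grip_width: 0.153
grasp_force: 59.1
```

Call:
drive_tool:
  plan: "-0.001 0 0.001 0; -0.001 0 0.001 0; -0.001 0 0.001 0; 0 0 0 0"

```text
t: 22.48
ee_pos: [527.7, -123.2, 84.3]
tcp_rot: [[-1.0, -0.024, -0.006], [-0.024, 1.0, 0.0], [0.006, 0.0, -1.0]]
contact_force: [-9.9, 0.8, 16.3]
grip_width: 0.15
grasp_force: 61.6
```

The force came up along the axis at the expected depth, so the collar is stopped. I'll press a little more and hold.

Call:
drive_tool:
  plan: "-0.001 0 0.001 0; 0 0 0 0; 0 0 0 0; 0 0 0 0; 0 0 0 0; 0 0 0 0"

```text
t: 23.22
ee_pos: [527.6, -123.2, 84.3]
tcp_rot: [[-1.0, -0.024, -0.008], [-0.025, 1.0, 0.0], [0.008, 0.0, -1.0]]
contact_force: [-14.6, 2.6, 23.7]
grip_width: 0.151
grasp_force: 62.4
```

```bash
python3 - <<'E'
from h import *
import cv2
M=np.array([564,-122.4,101]);zt=np.array([-.707,-.016,.707])
a=arm.snapshot('scene')[:,:,::-1];cv2.imwrite('pics/s8.png',a);b=cv2.imread('pics/s7.png')
for k in (0,6,15,-30): print(k,proj('scene',M+k*zt))
g=a.max(2)
for v in range(170,192): print(v,' '.join(f'{x:3d}' for x in g[v,306:336]))
E
```

```text
0 [322.19832214 182.03448317]
6 [321.34078285 181.26485165]
15 [320.04030113 180.09768445]
-30 [326.37626413 185.78413742]
170 182 147  98  73  62  52  44  49  78 105  95  64  48  43  47  75 119 152 170 176 177 176 176 179 179 178 180 181 179 179
171 203 165 103  62  50  49  49  47  75 104  98  69  50  44  47  73 107 135 148 156 160 167 172 177 178 177 180 179 181 179
172 201 164 100  56  49  48  46  46  70  98  98  75  47  48  46  73 109 127 132 132 134 142 153 162 165 171 179 178 180 181
173 202 162 102  50  47  52  46  48  72  99  97  72  49  45  50  83 123 148 151 141 137 132 134 133 140 150 158 165 170 175
174 201 163  98  52  48  48  45  45  71  97  97  74  48  45  49  86 132 159 165 161 159 152 148 139 132 132 133 136 144 156
175 201 153  90  52  47  47  44  48  73  98 100  71  51  44  52  83 132 163 164 163 162 162 161 159 154 149 139 130 129 131
176 195 145  79  48  47  48  42  44  69 101 102  74  51  46  51  87 131 159 162 165 163 162 165 163 162 161 157 154 147 142
177 200 157  98  58  44  42  40  48  68  99  99  72  55  46  53  85 133 160 165 167 161 159 163 163 161 163 1
[... 1050 characters left out ...]
 164 162 157 162 175 173 148 117  94  92  86  72  60  60  65  78  79  76  78  82
187 212 212 212 202 185 168 165 164 164 163 165 163 160 159 169 183 168 134 106  98  87  67  51  48  46  50  52  53  50  54
188 212 210 208 196 174 164 165 166 165 163 163 161 162 160 177 209 215 186 149 129 108  77  57  53  56  56  52  54  50  48
189 211 211 200 184 169 166 166 164 165 164 161 162 161 163 174 204 221 211 189 179 152 110  82  80  92  94  87  85  81  74
190 212 207 194 177 170 165 166 165 165 163 162 162 160 160 161 177 188 188 197 205 178 130 107 117 134 141 133 127 124 118
191 213 201 185 175 176 167 164 164 164 163 162 162 163 160 161 162 163 166 184 190 169 129 115 137 156 156 156 153 153 148
```

The collar (bright, around (323,181)) sits against the flange. Withdrawing along the axis.

Call:
drive_tool:
  plan: "0.003 0 -0.003 0; 0.005 0 -0.005 0; 0.01 0 -0.01 0; 0.01 0 -0.01 0; 0.01 0 -0.01 0; 0.01 0 -0.01 0; 0.01 0 -0.01 0; 0.01 0 -0.01 0; 0.01 0 -0.01 0; 0.01 0 -0.01 0"

```text
t: 24.52
ee_pos: [442.4, -125.2, 169.6]
tcp_rot: [[-1.0, -0.024, 0.0], [-0.024, 1.0, -0.0], [-0.0, -0.0, -1.0]]
contact_force: [0.1, -0.2, -0.3]
grip_width: 0.154
grasp_force: 59.2
```

Call:
drive_tool:
  plan: "0.01 0 -0.01 0; 0 0 -0.02 0; 0 0 -0.02 0; 0 0 0 0; 0 0 0 0"

```text
t: 25.15
ee_pos: [432.5, -125.2, 218.4]
tcp_rot: [[-1.0, -0.024, -0.001], [-0.024, 1.0, 0.0], [0.001, 0.0, -1.0]]
contact_force: [-0.2, 0.3, -0.2]
grip_width: 0.153
grasp_force: 59.1
```

The gauge is out. The tool can't tilt, so I'll level the rod by pressing its tip down on the now empty step, letting it pivot between the pads.

Call:
drive_tool:
  plan: "0.02 0 0 0; 0.02 0 0 0; 0 0 0.03 0; 0 0 0.03 0; 0 0 0.03 0; 0 0 0.03 0; 0 0 0 0"

```text
t: 26.02
ee_pos: [389.4, -124.8, 95.8]
tcp_rot: [[-1.0, -0.024, -0.008], [-0.024, 1.0, 0.004], [0.008, 0.004, -1.0]]
contact_force: [-0.4, 0.3, -1.4]
grip_width: 0.157
grasp_force: 59.1
```

Call:
drive_tool:
  plan: "0 0 0.006 0; 0 0 0.006 0; 0 0 0.006 0; 0 0 0.006 0; 0 0 0 0"

```text
t: 26.65
ee_pos: [393.9, -126.7, 75.8]
tcp_rot: [[-1.0, -0.024, 0.002], [-0.024, 1.0, -0.001], [-0.002, -0.001, -1.0]]
contact_force: [-0.2, 1.3, 3.5]
grip_width: 0.156
grasp_force: 58.6
```

Call:
drive_tool:
  plan: "0 0 0.005 0; 0 0 0.005 0; 0 0 0.005 0; 0 0 0.005 0; 0 0 0 0"

```text
t: 27.28
ee_pos: [393.9, -126.7, 55.5]
tcp_rot: [[-1.0, -0.024, 0.002], [-0.024, 1.0, -0.001], [-0.002, -0.001, -1.0]]
contact_force: [-0.9, 0.4, 3.1]
grip_width: 0.148
grasp_force: 58.4
```

Call:
drive_tool:
  plan: "0 0 0.005 0; 0 0 0.005 0; 0 0 0.005 0; 0 0 0.005 0; 0 0 0 0"

```text
t: 27.9
ee_pos: [393.9, -126.6, 35.3]
tcp_rot: [[-1.0, -0.023, 0.002], [-0.023, 1.0, -0.0], [-0.002, -0.0, -1.0]]
contact_force: [-1.1, -0.1, 4.3]
grip_width: 0.149
grasp_force: 58.4
```

Call:
drive_tool:
  plan: "0 0 0.005 0; 0 0 0.005 0; 0 0 0.005 0; 0 0 0.005 0; 0 0 0 0"

```text
t: 28.52
ee_pos: [393.3, -126.3, 14.6]
tcp_rot: [[-1.0, -0.023, 0.0], [-0.023, 1.0, 0.0], [-0.0, 0.0, -1.0]]
contact_force: [-0.9, -0.4, 1.6]
grip_width: 0.152
grasp_force: 58.4
```

Call:
drive_tool:
  plan: "0 0 0.004 0; 0 0 0.004 0; 0 0 0.004 0; 0 0 0.004 0; 0 0 0 0"

```text
t: 29.15
ee_pos: [393.1, -126.3, -1.4]
tcp_rot: [[-1.0, -0.024, -0.0], [-0.024, 1.0, 0.0], [0.0, 0.0, -1.0]]
contact_force: [-0.5, -0.5, 2.7]
grip_width: 0.154
grasp_force: 58.4
```

```bash
python3 - <<'E'
from h import *
import cv2
o=arm.get_obs();P=o['ee_pos']+np.array([0,0,49]);print(P)
a=arm.snapshot('scene')[:,:,::-1];cv2.imwrite('pics/s9.png',a);b=cv2.imread('pics/s8.png')
for th in (0,6,12):
  t=np.radians(th);d=np.array([np.cos(t),.0235*np.cos(t),-np.sin(t)])
  print(th,[proj('scene',P+k*d).round(1) for k in (45,80,145)])
d=cv2.absdiff(a,b).max(2)
for v in range(194,226): print(v,' '.join(f'{x:3d}' for x in d[v,282:330]))
E
```

```text
[ 393.14848413 -126.31270678   47.64643141]
0 [array([295.9, 216.6]), array([303.7, 211.2]), array([317.2, 201.7])]
6 [array([295.9, 218.1]), array([303.7, 213.8]), array([317.1, 206.3])]
12 [array([295.8, 219.6]), array([303.5, 216.5]), array([316.7, 211.1])]
194 158 150 150 153 158 156 164 160 163 154 155 149 140 126 132 112  55   8   3   3   3   3   4   1   3   1   1   2   4   1   2   2   1   3   2   1   3   2   2   3   5   2   2   4   3   4   1   2
195 152 148 144 150 156 160 159 159 157 158 155 154 143 124 111 103  55  14   7   5   4   4   3   3   5   4   2   3   2   1   3   1   4   5   4   3   4   3   3   3   5   3   3   2   2   5   3   2
196 152 147 144 149 150 155 159 161 159 160 157 154 146 117  98  84  51  14   4   3   6   5   4   5   1   1   3   2   4   1   1   2   3   1   3   2   3   3   4   1   1   1   3   1   2   3   2   4
197 159 151 150 151 157 157 158 158 157 157 157 156 148 123  95  85  64  28   7   5   6   5   5   2   3   2   2   2   3   0   2   1   3   2   1   5   4   6   4   1   3   4   4   4   3   0   3   4
198 155 158 153 158 158 158 156 159 159 158 158 158 150
[... 4732 characters left out ...]
   4   2   1   4   2   5   3   2   3   2   1   4   3   1   2   1   3   1   4   3   2   3   1   2   2   2   5   1
223 138 145 132 109 105 124 140 150 153 155 152 135  92  42   7   6   5   2   2   3   2   2   3   2   2   1   4   1   5   1   1   4   1   1   2   2   1   3   1   2   2   2   1   8   5   1   3   1
224 142 141 131 108 104 122 139 151 149 151 127  88  48  15   3   4   6   3   3   5   2   3   1   2   2   2   3   1   2   4   0   1   2   1   1   2   3   2   1   4   4   2   2   3   3   4   2   3
225 145 147 134 113 109 118 140 151 148 129  86  44  12   3   2   5   4   2   2   5   3   3   1   3   1   1   2   2   1   2   2   1   3   2   2   4   4   1   1   1   5   5   1   5   5   1   4   5
```

The rod is about 6–7° below level, judging by its slope in the scene view. I'll go down 14 mm more.

Call:
drive_tool:
  plan: "0 0 0.004 0; 0 0 0.004 0; 0 0 0.003 0; 0 0 0.003 0; 0 0 0 0; 0 0 0 0"

```text
t: 29.95
ee_pos: [393.1, -126.3, -15.0]
tcp_rot: [[-1.0, -0.024, -0.0], [-0.024, 1.0, 0.0], [0.0, 0.0, -1.0]]
contact_force: [-0.8, 0.4, 2.7]
grip_width: 0.151
grasp_force: 58.6
```

```bash
python3 - <<'E'
from h import *
import cv2
o=arm.get_obs();P=o['ee_pos']+np.array([0,0,49]);print(P)
a=arm.snapshot('scene')[:,:,::-1];cv2.imwrite('pics/s10.png',a);b=cv2.imread('pics/s8.png')
for th in (-3,0,3,6):
  t=np.radians(th);d=np.array([np.cos(t),.0235*np.cos(t),-np.sin(t)])
  p,q=proj('scene',P+80*d),proj('scene',P+145*d);print(th,p.round(1),q.round(1),(q-p)[1]/(q-p)[0])
d=cv2.absdiff(a,b).max(2).astype(float);d[d<25]=0
pts=[]
for u in range(303,317):
    w=d[204:222,u]; pts.append((u,(w*np.arange(204,222)).sum()/w.sum()))
pts=np.array(pts);print(pts.round(1).tolist(),np.polyfit(*pts.T,1))
E
```

```text
[ 393.09670177 -126.34053671   33.97750689]
-3 [303.8 214.1] [317.2 203.6] -0.7827292670762657
0 [303.8 215.3] [317.3 205.8] -0.710581932148563
3 [303.8 216.6] [317.3 208. ] -0.6390441576178426
6 [303.8 217.9] [317.2 210.4] -0.5677191687668136
[[303.0, 212.6], [304.0, 213.7], [305.0, 213.5], [306.0, 212.9], [307.0, 212.1], [308.0, 211.5], [309.0, 211.0], [310.0, 210.0], [311.0, 209.2], [312.0, 208.8], [313.0, 208.0], [314.0, 207.2], [315.0, 206.8], [316.0, 206.0]] [ -0.60776105 398.33191009]
```

The rod is level within about 2°. Lifting, then carrying it over the card.

Call:
drive_tool:
  plan: "0 0 -0.02 0; 0 0 -0.03 0; 0 0 -0.04 0; 0 0 -0.04 0; 0 0 -0.04 0; 0 0 0 0; -0.013 -0.019 0 0; -0.027 -0.037 0 0; -0.027 -0.037 0 0; -0.027 -0.037 0 0"

```text
t: 31.25
ee_pos: [489.1, -254.2, 152.3]
tcp_rot: [[-1.0, -0.024, -0.004], [-0.024, 1.0, 0.003], [0.004, 0.003, -1.0]]
contact_force: [0.0, -0.2, -0.6]
grip_width: 0.151
grasp_force: 58.6
```

Call:
drive_tool:
  plan: "-0.026 -0.037 0 0; -0.013 -0.018 0 0; 0 0 0.015 0; 0 0 0.02 0; 0 0 0.01 0; 0 0 0 0; 0 0 0 0; 0 0 0 0"

```text
t: 32.25
ee_pos: [531.1, -308.5, 111.1]
tcp_rot: [[-1.0, -0.024, 0.002], [-0.024, 1.0, -0.001], [-0.002, -0.001, -1.0]]
contact_force: [-0.9, 0.3, -1.0]
grip_width: 0.151
grasp_force: 58.6
```

```bash
python3 - <<'E'
from h import *
import cv2
o=arm.get_obs();P=o['ee_pos']+np.array([0,0,49]);print(P,o['t'],o['grasp_force'])
tip=P+[145,3.4,0];print('tip',tip)
a=arm.snapshot('scene')[:,:,::-1];t=arm.snapshot('top')[:,:,::-1];cv2.imwrite('pics/sF.png',a);cv2.imwrite('pics/tF.png',t)
for th in (-5,0,5):
  r=np.radians(th);d=np.array([np.cos(r),.0235*np.cos(r),-np.sin(r)])
  print(th,[proj('scene',P+k*d).round(1).tolist() for k in (50,100,145)])
print('top',proj('top',P+[80,1.9,0]),proj('top',tip))
d=cv2.absdiff(a,cv2.imread('pics/s8.png')).max(2)
p=proj('scene',tip).astype(int);
for v in range(p[1]-12,p[1]+24): print(v,p[0]-24,' '.join(f'{x:3d}' for x in d[v,p[0]-24:p[0]+8]))
d=cv2.absdiff(t,cv2.imread('pics/t7.png')).max(2);p=proj('top',tip).astype(int)
for v in range(p[1]-8,p[1]+12): print(v,p[0]-8,' '.join(f'{x:3d}' for x in d[v,p[0]-8:p[0]+9]))
E
```

```text
[ 531.12365856 -308.47114251  160.09023915] 32.25 58.627660274505615
tip [ 676.12365856 -305.07114251  160.09023915]
-5 [[383.2, 176.3], [392.0, 168.1], [399.4, 161.1]]
0 [[383.1, 177.8], [391.8, 171.0], [399.1, 165.3]]
5 [[383.0, 179.3], [391.5, 174.0], [398.6, 169.5]]
top [382.39875433 145.61544724] [382.0493317  117.88405433]
153 375  80  80  72  75  63  59  57  67  75  74  81  68  69  72  77  60  26  19  18   7   2   2   4   5   4   1   3   2   4   2   4   1
154 375  82  80  70  70  65  69  74  77  78  69  65  64  70  74  77  62  32  13  19   9   9   2   2   1   2   2   1   3   4   4   1   1
155 375  84  84  68  67  60  68  66  71  69  70  73  77  77  75  76  73  52  20  17  21  17  14   4   2   1   1   2   2   2   3   2   3
156 375  79  76  66  75  67  71  74  65  64  66  70  73  71  74  67  76  68  35  13  12  23  29  21   9   3   6   5   1   1   3   3   2
157 375  80  77  76  74  73  68  66  70  67  70  64  65  64  59  57  60  59  53  48  38  17  28  33  20   9  19  19   5   3   3   3   2
158 375  79  89  84  78  65  65  63  65  68  69  73  71  58  44  34  44  55  54  52  45  
[... 4946 characters left out ...]
   8   9  10  15
120 374   8   8   7   8  11  22  74  80  78  10  13   9   8   9   8   9  17
121 374   9   8   8   8  12  23  75 106 108  14  16  12   8   9  10  11  25
122 374   9   8   8   9  12  16 133 113 103 125  11  12   9  12  17  17  37
123 374   8   9   8   9  12  24  75  77  70  88  14  13  15  22  23  62 152
124 374   9   8   8   8  11  21  80  82  74  85  15  18  25   9 175 249 127
125 374   8   8   9   8  10  21  81  86  74  84  17  25   7 169 239 231 173
126 374   9   8   8   9  10  21  82  84  74  47  25  13 176 232 217 220 122
127 374   8   9   8   8  11  22  84  80  78  40  25  99 222 214 210 211 181
128 374   8   8   8   7  10  22  91 108 145  57  84 193 221 207 206 204 169
```

The final checks are good: the tip pixels match a level rod over the card within a few mm. Handing in.

```bash
python3 -c "
from rig import arm
print(arm.job_done())"
```

```text
the job is handed in; nothing more can be done
None
```

I handed the job in at about 32 s of robot time: the can stands upright on the cart beside the step, and the gauge went into the guide tube to its collar and came back out. The gripper now holds it with its rod within about 2° of level and its tip about 16 cm above the card, but the hand-in gave no verdict.

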